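File a case into a packed rack

TASK

Put the loose slim case away in the rack, directly to the right (as the robot sees it) of the case with the upright tab, between it and its present right-hand neighbour. The row is packed, so first slide those cases apart along the rack without lifting any of them out; then set the loose case in gently (light grip, no dropping or forcing), upright on the rack floor and square in the row. Leave all cases standing and the things round about where they are.

Things in the scene. Friction and masses are not known exactly. Their poses are not given: they have to be found in the camera images.
- rack: low grey steel tray fixed to the bench. Inside 180 mm long (its y) and 66 mm deep (its x); floor 4 mm thick, front and back lips 4 mm thick and 16 mm high, end stops 4 mm thick and 50 mm high (heights above the bench); screw ears 21 mm beyond each end. Origin on the bench under its centre; +y runs along the row to the robot's left; yaw within 0.35 rad of the robot's axes
- tab_case: slim grey plastic case, 60 mm deep (x) x 32 mm thick (y) x 72 mm tall (z), 0.15 to 0.28 kg; origin at the centre of its underside; the only one with a thin upright aluminium tab on its top (40 mm along x, 4 mm thick, standing 21 mm above the top, so 93 mm overall). Stands in the rack as first, second or third from the left
- case_a: slim grey plastic case, 60 mm deep (x) x 32 mm thick (y) x 72 mm tall (z), 0.15 to 0.28 kg; origin at the centre of its underside; plain flat top. Stands in the rack, x along the rack's x; the row's four cases stand within 1.5 mm of one another, anywhere along the rack, loose on its floor; pinched across its depth 50 mm up with about 50 N it slides and pushes those beyond it
- case_b: slim grey plastic case, 60 mm deep (x) x 32 mm thick (y) x 72 mm tall (z), 0.15 to 0.28 kg; origin at the centre of its underside; plain flat top. Stands in the rack, x along the rack's x; the row's four cases stand within 1.5 mm of one another, anywhere along the rack, loose on its floor; pinched across its depth 50 mm up with about 50 N it slides and pushes those beyond it
- case_c: slim grey plastic case, 60 mm deep (x) x 32 mm thick (y) x 72 mm tall (z), 0.15 to 0.28 kg; origin at the centre of its underside; plain flat top. Stands in the rack, x along the rack's x; the row's four cases stand within 1.5 mm of one another, anywhere along the rack, loose on its floor; pinched across its depth 50 mm up with about 50 N it slides and pushes those beyond it
- loose_case: slim grey plastic case, 60 mm deep (x) x 32 mm thick (y) x 72 mm tall (z), 0.15 to 0.28 kg; origin at the centre of its underside; plain flat top. Stands upright on the bench by itself; with five cases in the rack 20 mm of length is left over. It cracks under hard handling: grip it with about 20 to 40 N and do not drop or ram it
- oil_bottle: bystander: oil bottle with a spout, 53 mm across, 126 mm tall, standing behind the work; origin at the centre of its underside
- sanding_block: bystander: sanding block 47 x 94 x 22 mm lying near the front of the bench; origin at the centre of its underside
- tape_measure: bystander: tape measure 66 x 80 x 38 mm lying to the right; origin at the centre of its underside

How it is judged:
By the outcome, as a careful person would: the job done as asked, in the order asked, and still so for the second after the job is handed in, with the robot touching nothing.
It also fails if it takes over 58 s, if anything falls off the work surface, if the arm or the gripper's body presses on something with over 40 N, if the wrist force passes 120 N, or if a joint passes its speed limit or range.

ROBOT

A 7-joint arm with a two-finger parallel gripper is mounted at the origin on a cart in front of the work surface, level with it; the furniture and walls round the work are solid. World frame = base frame: x ahead of the robot, y to its left, z up, the work surface at z = 0. Lengths are in m, angles in rad, forces in N, time in s.
With the tool pointing down it reaches from about 0.425 to 0.925 m from the base axis. Payload 6.8 kg.
Tool frame: the origin (TCP) lies at the very end of the fingers, on their centre line; the grasp point (between the pads) lies 19 mm behind it; z points along the fingers, y is the line along which they close (so a half turn about z gives the same grasp; the last joint's range is limited). The gripper opens to 85 mm and grips with 20 to 120 N. Pads are 22 mm wide; open, the fingers measure 114 mm over their backs; the gripper's body (76 mm by 85 mm) begins 54 mm behind the grasp point. The pads swing forward as they close: fully open they stand 13 mm farther back than shut.
Start: joints at [1.217, 0.477, 0.022, 1.555, -0.011, 1.109, -0.083], TCP at [0.164, -0.655, 0.231] pointing down, gripper open.
Joint ranges: [-2.96, 2.96], [-0.34, 2.1], [-1.41, 1.46], [0.24, 2.44], [-1.37, 4.51], [0.17, 1.92], [-2.96, 2.96]. Speed limits (rad/s): [2.39, 2.39, 3.14, 3.14, 3.14, 3.14, 3.14].

INTERFACE

Orientations are given as a unit quaternion [w, x, y, z].
In Python, from station import bot gives the robot as it stands.
- The arm moves only by the shell command python3 nudge.py [FORCE], which reads ROWS from standard input. ROWS is a JSON object with one list for each field, all of the same length, 1 to 20, a row being the entries at one place: x, y, z (the shift in shares of the most that a row can go, 1 being 50 mm), yaw (a turn about the tool's z in shares of 2 rad (1.0 is 2 rad)), aperture (the opening from 0.0 (shut) to 1.0 (fully open)); each row shifts and turns the commanded pose from where the row before left it, along the tool's axes as they then stand; what a row does not reach is not made up. A row lasts 1/10 s, in which the tool goes at most 0.05 m and 0.15 rad, less where a joint would pass 70% of its speed; a pose out of reach is approached as far as the arm can. The fingers move at their own pace and stop on an object; FORCE is the grip in N (left out, the last holds). Time passes only in rows, so rows that do not move let the fingers close. It prints the time, the measured TCP pose, the force, the opening and the grip force at its end. No shift or turn number may pass 1 either way. Input that does not fit is refused with a message, and nothing moves.
- bot.get_obs(): the state, without advancing time (a new reading comes with each control period).
- bot.read_camera(name): name is "scene" or "top" or "wrist"; returns the picture (420x560x3 uint8, blue, green, red); there is no depth.
- bot.camera_info(name): a dict with "vertical_fov" (degrees; the focal length in pixels is half the picture's height over the tangent of half this angle, whatever the lens; pixels are square), "cx", "cy" (the principal point, pixels), "view" (4x4, takes a point from world to camera coordinates); the wrist camera has in their place "hand_eye" (4x4, takes a point from camera to tool coordinates, whose origin is the TCP and whose axes are the flange's). Camera axes: x right, y up, looking along -z (the intrinsics and any distortion apply to the point x, -y, -z); pixel columns grow to the right and rows downward; lengths in m; the calibration is good to about 2 mm. The wrist camera is an equidistant fisheye: a pixel r from the principal point sees the ray r / f radians off the axis. A picture is of the moment at which its call begins: read the wrist's pose just before it. camera_info takes no time and is no camera call.
- bot.hand_in(): hands the job in; it is judged then, once.
The state is a dict: "t": time; "q": joint angles; "joint_vel": joint speeds; "joint_torque": joint torques, N m; "eef_pos": TCP position; "tool_rot": TCP orientation; "contact_force": force on the tool from outside, world axes, zero at the start; "torque": the same for the moment, N m; "gripper_width": opening from 0.0 (shut) to 1.0 (fully open); "grasp_force": force on a finger pad.
Only numpy, scipy, OpenCV 4.12 (cv2) and the standard library are available. Lean on these libraries where they do the work, as an engineer would, in place of code of your own. Each camera call takes 0.05 s, during which the arm holds its last target. There are 200 camera calls.

## Working session

There is one attempt and no reset: what is moved stays moved. The work goes in short steps, Python scripts to look and compute and a shell command to move; the robot and the scene stay as the last step left them, time stands still between calls to the robot, and variables do not carry over. Pictures are saved under pics/ and viewed, at most 10 in all, crops included, and the job is handed in when it is done.

```bash
ls; mkdir -p pics; python3 - <<'E'
from station import bot
import cv2, numpy as np
o=bot.get_obs(); print({k:np.round(v,3).tolist() for k,v in o.items()})
for n in ("scene","top"):
    cv2.imwrite(f"pics/{n}0.png",bot.read_camera(n))
for n in ("scene","top","wrist"): print(n,bot.camera_info(n))
E
```

```text
nudge.py
pics
station.py
{'t': 0.0, 'q': [1.217, 0.478, 0.022, 1.556, -0.012, 1.109, -0.083], 'joint_vel': [0.001, -0.001, 0.001, -0.001, 0.001, -0.0, 0.0], 'joint_torque': [0.001, -59.644, 1.608, -28.119, 0.012, 0.009, -0.0], 'eef_pos': [0.164, -0.654, 0.23], 'tool_rot': [-0.001, 0.992, 0.123, -0.0], 'contact_force': [0.043, 0.618, -1.364], 'torque': [-0.006, 0.02, -0.031], 'grasp_force': 0.0, 'gripper_width': 1.003}
scene {'vertical_fov': 47.494009685221776, 'cx': 282.4684650910611, 'cy': 208.91946651440787, 'view': array([[-0.79729394, -0.60352069, -0.00922713,  0.36048397],
       [ 0.36724579, -0.4971764 ,  0.78609551, -0.26450461],
       [-0.47901242,  0.62336057,  0.61803617, -0.98037086],
       [ 0.        ,  0.        ,  0.        ,  1.        ]])}
top {'vertical_fov': 55.66454527088492, 'cx': 284.2054123308127, 'cy': 211.4780494103664, 'view': array([[-0.02061532, -0.99953571, -0.0224359 , -0.08573445],
       [ 0.99121776, -0.02336536,  0.13015922, -0.51945682],
       [-0.13062301, -0.01955559,  0.99123923, -1.01383136],
       [ 0.        ,  0.        ,  0.        ,  1.        ]])}
wrist {'vertical_fov': 65.70646984690485, 'cx': 279.83041697032183, 'cy': 212.48814983276952, 'hand_eye': array([[ 1.71647186e-04,  9.63567190e-01,  2.67466336e-01,
         6.76205268e-02],
       [ 9.99999546e-01,  8.52905973e-05, -9.49017857e-04,
         2.03689036e-04],
       [-9.37254834e-04,  2.67466378e-01, -9.63566738e-01,
        -1.42331560e-01],
       [ 0.00000000e+00,  0.00000000e+00,  0.00000000e+00,
         1.00000000e+00]])}
```

View pics/top0.png

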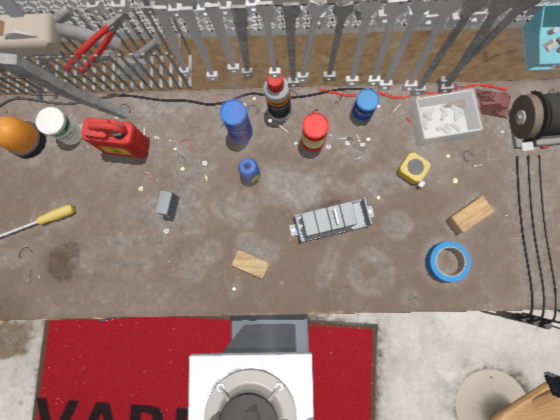

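View pics/scene0.png

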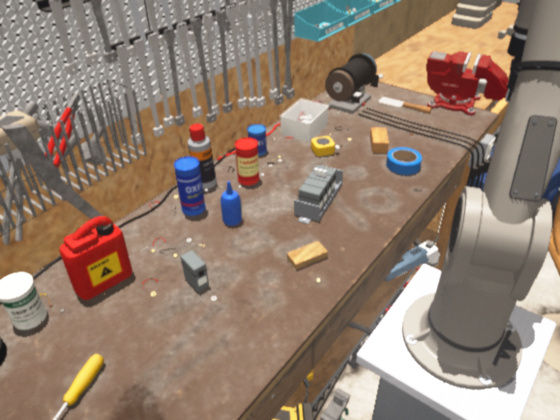

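The top view shows the rack at about (333,220), holding four cases, and the loose case at (166,204). The tab seems to be on the third case from the left. I'll enlarge the view and compute rough positions.

```bash
cat > h.py <<'E'
import numpy as np, cv2
from station import bot
from scipy.spatial.transform import Rotation as R
def cam(name, obs=None):
    i=bot.camera_info(name); f=210/np.tan(np.radians(i["vertical_fov"])/2)
    if name=="wrist":
        T=np.eye(4); T[:3,:3]=R.from_quat(np.roll(obs["tool_rot"],-1)).as_matrix(); T[:3,3]=obs["eef_pos"]
        V=T@np.array(i["hand_eye"])
    else: V=np.linalg.inv(i["view"])
    return dict(V=V,f=f,c=np.array([i["cx"],i["cy"]]),fish=name=="wrist")
def ray(c,px):
    p=(np.array(px,float)-c["c"])/c["f"]; r=np.hypot(*p)
    d=np.array([p[0],-p[1],-1.]) if not c["fish"] else np.array([*(p/max(r,1e-9)*np.sin(r)*[1,-1]),-np.cos(r)])
    d=c["V"][:3,:3]@d; return c["V"][:3,3],d/np.linalg.norm(d)
def onplane(c,px,z):
    o,d=ray(c,px); return o+d*(z-o[2])/d[2]
def tri(rs):
    A=sum(np.eye(3)-np.outer(d,d) for o,d in rs); b=sum((np.eye(3)-np.outer(d,d))@o for o,d in rs)
    x=np.linalg.solve(A,b); return x,[np.linalg.norm((np.eye(3)-np.outer(d,d))@(x-o)) for o,d in rs]
def proj(c,P):
    p=c["V"][:3,:3].T@(np.array(P)-c["V"][:3,3]); v=np.array([p[0],-p[1]]); n=np.hypot(*v)
    return c["c"]+c["f"]*(v/n*np.arctan2(n,-p[2]) if c["fish"] else v/-p[2])
E
python3 - <<'E'
from h import *
t=cam("top")
for p,z in (((333,216),.07),((295,230),0),((371,212),0),((166,203),.07),((250,264),.02),((249,170),.06),((278,100),.05),((312,135),0.05)): print(p,onplane(t,p,z).round(3))
a=cv2.imread("pics/top0.png"); b=cv2.imread("pics/scene0.png")
z=lambda m,x,y,w,h,k: cv2.resize(m[y:y+h,x:x+w],None,fx=k,fy=k,interpolation=cv2.INTER_CUBIC)
cv2.imwrite("pics/c1.png",np.vstack([np.hstack([z(a,285,190,95,60,4),z(a,140,180,60,60,4)]),np.hstack([z(b,285,155,70,70,4),z(b,170,240,70,70,4),np.zeros((280,60,3),np.uint8)])]))
E
```

```text
(333, 216) [ 0.498 -0.221  0.07 ]
(295, 230) [ 0.471 -0.125  0.   ]
(371, 212) [ 0.515 -0.331  0.   ]
(166, 203) [0.542 0.205 0.07 ]
(250, 264) [ 0.382 -0.004  0.02 ]
(249, 170) [ 0.625 -0.008  0.06 ]
(278, 100) [ 0.818 -0.087  0.05 ]
(312, 135) [ 0.718 -0.175  0.05 ]
```

View pics/c1.png

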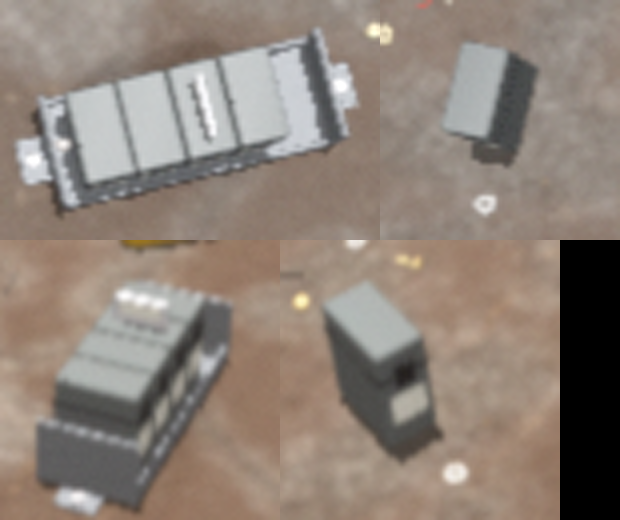

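The tab case is third from the left, so the loose case goes between the 3rd and 4th. There is a gap of about 10 mm on the left of the row and about 38 mm on the right. Next I'll fly over the rack.

Careful with the scale: shifts go in shares of 50 mm and turns go in shares of 2 rad. That gives: 0.036 m is 0.72, -0.028 m is -0.56.

```bash
echo '{"x":[0.72, 0.72, 0.72, 0.72, 0.72, 0.72, 0.72, 0.72, 0.72, 0.72, 0.72, 0.6], "y":[-0.56, -0.56, -0.56, -0.56, -0.56, -0.56, -0.56, -0.56, -0.56, -0.56, -0.56, -0.56], "z":[0, 0, 0, 0, 0, 0, 0, 0, 0, 0, 0, 0], "yaw":[0, 0, 0, 0, 0, 0, 0, 0, 0, 0, 0, 0], "aperture":[1, 1, 1, 1, 1, 1, 1, 1, 1, 1, 1, 1]}' | python3 nudge.py | tail -3; echo '{"x":[0, 0, 0, 0, 0, 0, 0, 0, 0, 0, 0, 0], "y":[0, 0, 0, 0, 0, 0, 0, 0, 0, 0, 0, 0], "z":[0, 0, 0, 0, 0, 0, 0, 0, 0, 0, 0, 0], "yaw":[-0.075, -0.075, -0.075, -0.075, -0.075, -0.075, -0.075, -0.075, -0.075, -0.075, -0.015, 0], "aperture":[1, 1, 1, 1, 1, 1, 1, 1, 1, 1, 1, 1]}' | python3 nudge.py | tail -3
python3 - <<'E'
from h import *
o=bot.get_obs(); im=bot.read_camera("wrist"); cv2.imwrite("pics/w1.png",im)
print(o["t"],o["eef_pos"].round(4),o["tool_rot"].round(4),o["q"].round(3)); np.save("w1.npy",np.r_[o["eef_pos"],o["tool_rot"]])
E
```

```text
contact_force: [1.0, -0.8, -1.1]
gripper_width: 1.0
grasp_force: 0.0
contact_force: [0.0, -0.4, -0.7]
gripper_width: 1.001
grasp_force: 0.0
2.5 [ 0.4954 -0.2252  0.231 ] [-3.000e-04  6.321e-01  7.749e-01 -0.000e+00] [ 0.706  0.302 -0.476  1.844  0.159  1.034  0.368]
```

View pics/w1.png

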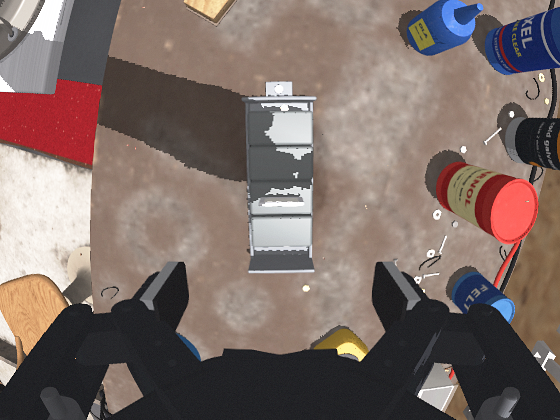

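The wrist view, with image up being rack +y, shows the rack from row 98 to 270 and columns 247–315. The tab case (tab near row 200) is third from the left, and the fourth spans rows 215–250. I'll take a second, lower view with a baseline.

To row units: -0.03 m is -0.6, 0.025 m is 0.5.

```bash
echo '{"x":[-0.6, -0.6, -0.4, 0], "y":[0, 0, 0, 0], "z":[0.4, 0.5, 0.5, 0], "yaw":[0, 0, 0, 0], "aperture":[1, 1, 1, 1]}' | python3 nudge.py | tail -3
python3 - <<'E'
from h import *
o=bot.get_obs(); im=bot.read_camera("wrist"); cv2.imwrite("pics/w2.png",im)
print(o["t"],o["eef_pos"].round(4),o["tool_rot"].round(4)); np.save("w2.npy",np.r_[o["eef_pos"],o["tool_rot"]])
a=cv2.imread("pics/w1.png")[75:285,225:340]; b=im[20:320,200:360]
cv2.imwrite("pics/c2.png",np.hstack([cv2.resize(a,None,fx=2.8,fy=2.8,interpolation=cv2.INTER_CUBIC)[:588],cv2.resize(b,(313,588),interpolation=cv2.INTER_CUBIC)]))
E
```

```text
contact_force: [-0.4, 0.2, -0.5]
gripper_width: 1.004
grasp_force: 0.0
2.95 [ 0.5094 -0.3061  0.1575] [-0.0027  0.6337  0.7736 -0.0012]
```

View pics/c2.png

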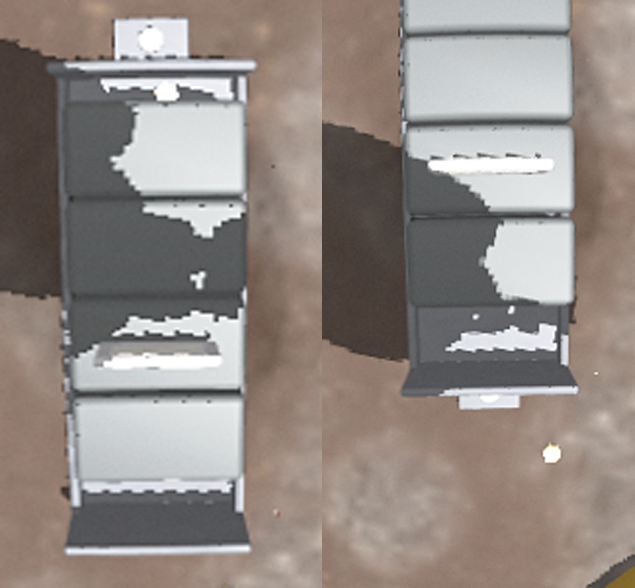

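In both crops the gap between the 3rd and 4th cases is at crop rows 392 and 215. The right end of the 4th case is at rows 480 and 303, and the right stop's top edge at 549 and 390. I'll triangulate these.

```bash
cat > m.py <<'E'
from h import *
def wc(n):
    v=np.load(n+".npy"); return cam("wrist",dict(eef_pos=v[:3],tool_rot=v[3:]))
E
python3 - <<'E'
from m import *
A,B=wc("w1"),wc("w2"); s=cam("scene"); t=cam("top")
ca=lambda x,y:(225+x/2.8,75+y/2.8); cb=lambda x,y:(200+(x-322)/1.956,20+y/1.96)
P={}
for n,a,b in (("34L",(72,393),(406,215)),("34R",(243,390),(573,216)),("4endL",(75,481),(408,304)),("4endR",(241,478),(572,304)),("stopL",(65,552),(401,393)),("stopR",(250,548),(577,389)),("23L",(66,296),(406,125)),("23R",(244,296),(572,123)),("12R",(244,197),(572,33)),("tabL",(97,362),(430,165)),("tabR",(220,360),(552,165)),):
    p,e=tri([ray(A,ca(*a)),ray(B,cb(*b))]); P[n]=p; print(n,p.round(4),np.round(e,4))
for n,a in (("1endR",(240,100)),("1endL",(70,100)),("1-2L",(66,198)),("12R",(244,197))): P[n]=onplane(A,ca(*a),.072); print(n,P[n].round(4))
for n,a in (("LstopTopL",(50,67)),("LstopTopR",(253,65))): P[n]=onplane(A,ca(*a),.05); print(n,P[n].round(4))
d=P["34L"]-P["34R"]; 
yaw=np.arctan2(*( (P["34R"]-P["34L"])[1::-1])); print("yaw edges",[np.arctan2(*((P[r]-P[l])[1::-1])).round(3) for l,r in (("34L","34R"),("4endL","4endR"),("stopL","stopR"),("LstopTopL","LstopTopR"))])
sm=(P["stopL"]+P["stopR"])/2; lm=(P["LstopTopL"]+P["LstopTopR"])/2; v=lm-sm; print("axis yaw",np.arctan2(-v[0],v[1]),np.linalg.norm(v[:2]))
c=(sm+lm)/2; ay=v[:2]/np.linalg.norm(v[:2]); ax=np.array([ay[1],-ay[0]])
print("centre",c); 
for n,p in P.items(): print(n,((p[:2]-c[:2])@ax).round(4),((p[:2]-c[:2])@ay).round(4))
E
```

```text
34L [ 0.4718 -0.2482  0.0778] [0.0001 0.0001]
34R [ 0.5293 -0.2368  0.0724] [0.0001 0.0001]
4endL [ 0.4784 -0.2785  0.0802] [0.0001 0.0001]
4endR [ 0.5356 -0.2677  0.075 ] [0. 0.]
stopL [ 0.4795 -0.3198  0.0534] [0. 0.]
stopR [ 0.5501 -0.3044  0.0516] [0.0002 0.0002]
23L [ 0.4642 -0.2167  0.072 ] [0.0006 0.0006]
23R [ 0.5219 -0.2044  0.0747] [0. 0.]
12R [ 0.515  -0.172   0.0759] [0.0004 0.0004]
tabL [ 0.4784 -0.2305  0.0983] [0. 0.]
tabR [ 0.5161 -0.2226  0.0962] [0.0001 0.0001]
1endR [ 0.507 -0.141  0.072]
1endL [ 0.4525 -0.1522  0.072 ]
1-2L [ 0.4575 -0.1844  0.072 ]
12R [ 0.515  -0.1722  0.072 ]
LstopTopL [ 0.4412 -0.1414  0.05  ]
LstopTopR [ 0.5107 -0.1264  0.05  ]
yaw edges [np.float64(0.194), np.float64(0.186), np.float64(0.214), np.float64(0.212)]
axis yaw 0.21450029691471034 0.18242466428923515
centre [ 0.49535956 -0.22299503  0.05124   ]
34L -0.0284 -0.0196
34R 0.0302 -0.0208
4endL -0.0284 -0.0506
4endR 0.0298 -0.0523
stopL -0.0361 -0.0912
stopR 0.0361 -0.0912
23L -0.0291 0.0128
23R 0.0299 0.0125
12R 0.03 0.0454
tabL -0.0181 -0.0037
tabR 0.0203 -0.004
1endR 0.0288 0.0777
1endL -0.0268 0.0783
1-2L -0.0288 0.0458
LstopTopL -0.0356 0.0913
LstopTopR 0.0356 0.0911
```

Heights check out: tops at 0.072–0.080 against 0.072, tab at 0.097 against 0.093. Case boundaries along the rack are 78, 45.5, 12.7, −20 and −52 mm, and yaw is 0.2125. Next I'll grasp case 4 and slide it about 36 mm right.

```bash
cat > d.py <<'E'
import sys
from h import *
C=np.array([.4958,-.2230]); Y=.2125; ay=np.array([-np.sin(Y),np.cos(Y)]); ax=np.array([np.cos(Y),np.sin(Y)])
def delta(xy,z,yaw):
    o=bot.get_obs(); M=R.from_quat(np.roll(o["tool_rot"],-1)).as_matrix(); e=np.r_[xy,z]-o["eef_pos"]
    ty=np.arctan2(M[1,0],M[0,0]); dy=(yaw-ty+np.pi/2)%np.pi-np.pi/2
    r=o["eef_pos"][:2]-C
    print("t",round(o["t"],2),"tcp",o["eef_pos"].round(4),"rack xy",(r@ax).round(4),(r@ay).round(4),"tilt",M[:2,2].round(4),"F",o["contact_force"].round(1),"grip",o["grasp_force"],o["gripper_width"])
    print("delta tool",(M.T@e).round(4),"turn",round(-dy,4),"q7",o["q"][6].round(3))
if __name__=="__main__":
    x,y,z=map(float,sys.argv[1:]); delta(C+x*ax+y*ay,z,Y+np.pi/2)
E
python3 d.py 0.0005 -0.0362 0.03
```

```text
t 3.0 tcp [ 0.5106 -0.3042  0.1593] rack xy -0.0027 -0.0825 tilt [-0.0035  0.0017] F [-0.2 -0.2  0.6] grip 0.0 1.003991695181453
delta tool [0.046  0.003  0.1294] turn -0.012 q7 0.439
```

To row units: 0.046 m is 0.92, 0.035 m is 0.7, -0.012 rad / 2 = -0.006.

```bash
echo '{"x":[0.92, 0, 0, 0, 0, 0, 0], "y":[0.06, 0, 0, 0, 0, 0, 0], "z":[0, 0.6, 0.7, 0.7, 0.58, 0, 0], "yaw":[-0.006, 0, 0, 0, 0, 0, 0], "aperture":[1, 1, 1, 1, 1, 1, 1]}' | python3 nudge.py 50| tail -3; python3 d.py 0.0005 -0.0362 0.03
```

```text
contact_force: [0.0, 0.1, 1.1]
gripper_width: 1.003
grasp_force: 0.0
t 3.7 tcp [ 0.5064 -0.2571  0.0336] rack xy 0.0032 -0.0356 tilt [0.0009 0.    ] F [0.  0.1 1.1] grip 0.0 1.0028717672640557
delta tool [-0.0006 -0.0027  0.0036] turn 0.0049 q7 0.287
```

To row units: -0.003 m is -0.06, 0.002 m is 0.04, 0.005 rad / 2 = 0.0025.

```bash
echo '{"x":[0, 0, 0, 0, 0, 0, 0], "y":[-0.06, 0, 0, 0, 0, 0, 0], "z":[0.04, 0, 0, 0, 0, 0, 0], "yaw":[0.0025, 0, 0, 0, 0, 0, 0], "aperture":[1, 0.6, 0.5, 0.5, 0.5, 0.5, 0.5]}' | python3 nudge.py 50| tail -3; python3 d.py 0.0005 -0.0722 0.03
```

```text
contact_force: [-2.6, 0.2, 6.9]
gripper_width: 0.694
grasp_force: 54.4
t 4.4 tcp [ 0.5035 -0.259   0.0318] rack xy -0.0001 -0.0368 tilt [ 0.0018 -0.0012] F [-2.6  0.2  6.9] grip 54.379849433898926 0.6943146636644544
delta tool [-0.0354  0.0007  0.0018] turn -0.001 q7 0.284
```

To row units: -0.006 m is -0.12, -0.005 m is -0.1.

```bash
echo '{"x":[-0.1, -0.12, -0.12, -0.12, -0.12, -0.1, 0, 0], "y":[0, 0, 0, 0, 0, 0, 0, 0], "z":[0, 0, 0, 0, 0, 0, 0, 0], "yaw":[0, 0, 0, 0, 0, 0, 0, 0], "aperture":[0.5, 0.5, 0.5, 0.5, 0.5, 0.5, 0.5, 0.5]}' | python3 nudge.py| tail -3; python3 d.py 0.0005 -0.0722 0.03
```

```text
contact_force: [0.5, 1.7, 5.4]
gripper_width: 0.699
grasp_force: 54.4
t 5.2 tcp [ 0.5112 -0.2913  0.0318] rack xy 0.0006 -0.0701 tilt [ 0.0026 -0.0002] F [0.5 1.7 5.4] grip 54.384393095970154 0.6989595676254505
delta tool [-0.0021 -0.0001  0.0018] turn -0.0003 q7 0.339
```

To row units: 0.025 m is 0.5, 0.024 m is 0.48.

```bash
echo '{"x":[-0.05, 0, 0, 0, 0, 0.4, 0.5, 0.48, 0, 0], "y":[0, 0, 0, 0, 0, 0, 0, 0, 0, 0], "z":[0, 0, 0, 0, 0, -0.06, 0, 0, 0, 0], "yaw":[0, 0, 0, 0, 0, 0, 0, 0, 0, 0], "aperture":[0.5, 0.5, 1, 1, 1, 1, 1, 1, 1, 1]}' | python3 nudge.py| tail -3; python3 d.py 0.0005 -0.0037 0.034
```

```text
contact_force: [-0.2, -0.7, 0.2]
gripper_width: 1.002
grasp_force: 0.0
t 6.2 tcp [ 0.4958 -0.2267  0.0334] rack xy -0.0007 -0.0037 tilt [ 0.     -0.0004] F [-0.2 -0.7  0.2] grip 0.0 1.0017622766423875
delta tool [-0.      0.0012 -0.0006] turn 0.0003 q7 0.231
```

To row units: 0.004 m is 0.08, 0.003 m is 0.06.

```bash
echo '{"x":[0, 0, 0, 0, 0, 0, 0.06, 0.08, 0.08, 0, 0], "y":[0.02, 0, 0, 0, 0, 0, 0, 0, 0, 0, 0], "z":[0, 0, 0, 0, 0, 0, 0, 0, 0, 0, 0], "yaw":[0, 0, 0, 0, 0, 0, 0, 0, 0, 0, 0], "aperture":[0.6, 0.5, 0.5, 0.5, 0.5, 0.5, 0.5, 0.5, 0.5, 0.5, 0.5]}' | python3 nudge.py 50| tail -3; python3 d.py 0.0005 0.0063 0.034
```

```text
contact_force: [0.4, -2.2, 4.9]
gripper_width: 0.7
grasp_force: 54.9
t 7.3 tcp [ 0.4946 -0.2155  0.0335] rack xy 0.0004 0.0075 tilt [0.0002 0.0001] F [ 0.4 -2.2  4.9] grip 54.85548734664917 0.7000683293908422
delta tool [-0.0012  0.0001 -0.0005] turn -0.0004 q7 0.21
```

To row units: -0.05 m is -1, -0.03 m is -0.6.

```bash
echo '{"x":[0, 0, 0, 0, 0, 0, 0, 0], "y":[0, 0, 0, 0, 0, 0, 0, 0], "z":[0, 0, 0, -0.6, -1, -1, -0.6, 0], "yaw":[0, 0, 0, 0, 0, 0, 0, 0], "aperture":[1, 1, 1, 1, 1, 1, 1, 1]}' | python3 nudge.py| tail -3
python3 - <<'E'
from h import *
o=bot.get_obs(); im=bot.read_camera("wrist"); cv2.imwrite("pics/w3.png",im); np.save("w3.npy",np.r_[o["eef_pos"],o["tool_rot"]])
E
echo '{"x":[0.8, 0.8, 0.8, 0.8, 0.8, 0.8, 0.8, 0.8, 0.8, 0.72, 0, 0], "y":[0.264, 0.264, 0.264, 0.264, 0.264, 0.264, 0.264, 0.264, 0.264, 0.264, 0, 0], "z":[0, 0, 0, 0, 0, 0, 0, 0, 0, 0, 0, 0], "yaw":[0, 0, 0, 0, 0, 0, 0, 0, 0, 0, 0, 0], "aperture":[1, 1, 1, 1, 1, 1, 1, 1, 1, 1, 1, 1]}' | python3 nudge.py|tail -1
python3 - <<'E'
from h import *
o=bot.get_obs(); im=bot.read_camera("wrist"); cv2.imwrite("pics/w4.png",im); np.save("w4.npy",np.r_[o["eef_pos"],o["tool_rot"]])
print(o["t"],o["eef_pos"],o["tool_rot"])
a=cv2.imread("pics/w3.png")[60:290,215:345]
cv2.imwrite("pics/c3.png",np.hstack([cv2.resize(a,None,fx=2,fy=2,interpolation=cv2.INTER_CUBIC),cv2.resize(im[:,60:500],None,fx=1.095,fy=1.095)]))
E
```

```text
contact_force: [1.5, 0.2, 0.8]
gripper_width: 1.0
grasp_force: 0.0
grasp_force: 0.0
9.35 [0.53881934 0.19977427 0.19131407] [-0.00110402  0.62730137  0.77877463 -0.00136161]
```

View pics/c3.png

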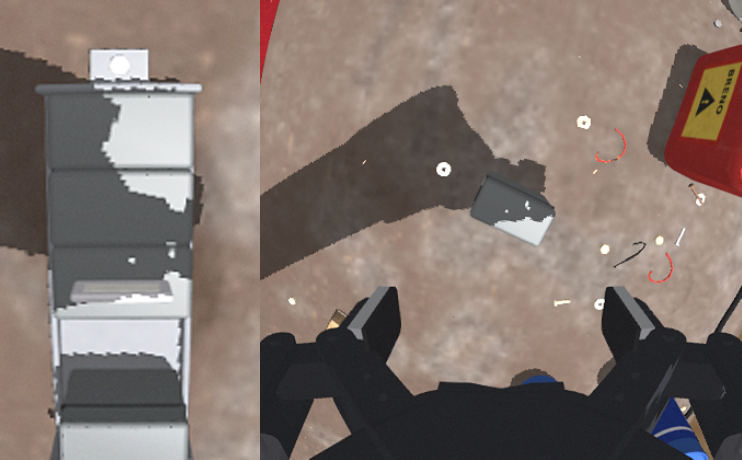

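The gap is open and all four cases are standing. The loose case is at crop about (512,210), yawed relative to the rack. I'll take a second, lower view to triangulate it.

To row units: 0.03 m is 0.6, -0.02 m is -0.4.

```bash
echo '{"x":[-0.4, 0, 0, 0], "y":[0.6, 0.4, 0, 0], "z":[0.4, 0.5, 0, 0], "yaw":[0, 0, 0, 0], "aperture":[1, 1, 1, 1]}' | python3 nudge.py| tail -1
python3 - <<'E'
from m import *
o=bot.get_obs(); im=bot.read_camera("wrist"); cv2.imwrite("pics/w5.png",im); np.save("w5.npy",np.r_[o["eef_pos"],o["tool_rot"]])
B=wc("w5"); p=proj(B,onplane(wc("w4"),(290,192),.07)).round().astype(int); print(p)
a=cv2.imread("pics/w4.png")[142:242,240:350]; x,y=p[0]-60,p[1]-55
b=im[y:y+110,x:x+120]; print(x,y)
r=lambda m:cv2.resize(m,None,fx=3.4,fy=3.4,interpolation=cv2.INTER_CUBIC)
cv2.imwrite("pics/c4.png",np.hstack([cv2.copyMakeBorder(r(a),0,34,0,0,cv2.BORDER_CONSTANT),r(b)]))
E
```

```text
grasp_force: 0.0
[219 174]
159 119
```

View pics/c4.png

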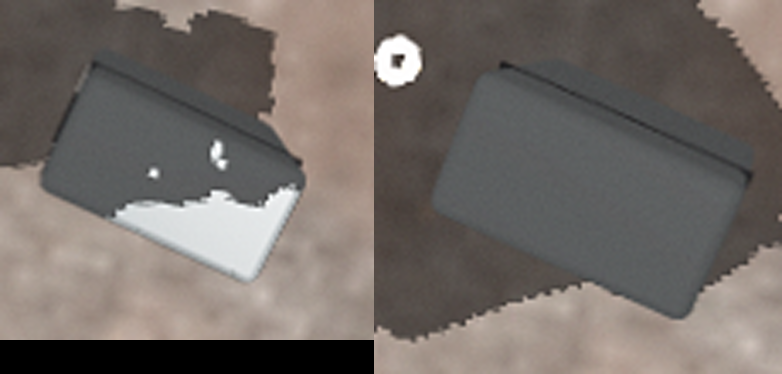

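The top face corners read: first crop TL (93,68), TR (303,175), BR (250,283), BL (42,185). Second crop: TL (482,75), TR (742,188), BR (685,320), BL (434,208).

```bash
python3 - <<'E'
from m import *
A,B=wc("w4"),wc("w5"); ca=lambda x,y:(240+x/3.4,142+y/3.4); cb=lambda x,y:(159+(x-374)/3.4,119+y/3.4)
a=dict(TL=(93,68),TR=(303,175),BR=(250,283),BL=(42,185)); b=dict(TL=(482,75),TR=(742,188),BR=(685,320),BL=(434,208))
P=[];Q=[]
for n in a:
    p,e=tri([ray(A,ca(*a[n])),ray(B,cb(*b[n]))]); print(n,p.round(4),np.round(e,4)); P.append(p); q=(onplane(B,cb(*b[n]),.073)+onplane(A,ca(*a[n]),.073))/2; Q.append(q); print("   plane",onplane(A,ca(*a[n]),.073)[:2].round(4),onplane(B,cb(*b[n]),.073)[:2].round(4))
for P in (P,Q):
    P=np.array(P); print("centre",P.mean(0).round(4))
    for i,j in ((0,1),(3,2),(3,0),(2,1)): d=P[j]-P[i]; print(np.linalg.norm(d[:2]).round(4),np.arctan2(d[1],d[0]).round(3))
E
python3 d.py 0 0 0.14|head -1
```

```text
TL [0.5206 0.2324 0.0702] [0.0009 0.0009]
   plane [0.5207 0.2337] [0.5212 0.2318]
TR [0.5768 0.2185 0.0677] [0.0002 0.0002]
   plane [0.5757 0.2193] [0.5769 0.2196]
BR [0.5707 0.1884 0.0669] [0.0004 0.0004]
   plane [0.5697 0.1898] [0.5709 0.1906]
BL [0.5143 0.2022 0.069 ] [0.0001 0.0001]
   plane [0.5144 0.2033] [0.5154 0.2031]
centre [0.5456 0.2104 0.0684]
0.0579 -0.243
0.0581 -0.24
0.0309 1.365
0.0307 1.37
centre [0.5456 0.2114 0.073 ]
0.0569 -0.236
0.0569 -0.231
0.0302 1.37
0.0299 1.368
t 9.85 tcp [0.5926 0.1891 0.1481] rack xy 0.1816 0.3824 tilt [-0.0012 -0.0005] F [-0.1  0.3  1.5] grip 0.0 1.0038317384563853
```

To row units: 0.15 rad / 2 = 0.075.

```bash
cat > l.py <<'E'
from d import *
import sys
delta(np.array([.5456,.2110]),float(sys.argv[1]),-.23+np.pi/2)
E
echo '{"x":[0, 0, 0, 0, 0], "y":[0, 0, 0, 0, 0], "z":[0, 0, 0, 0, 0], "yaw":[0.075, 0.075, 0.071, 0, 0], "aperture":[1, 1, 1, 1, 1]}' | python3 nudge.py 30 | tail -1; python3 l.py 0.033
```

```text
grasp_force: 0.0
t 10.35 tcp [0.5931 0.1902 0.1493] rack xy 0.1822 0.3834 tilt [ 0.0012 -0.    ] F [-0.  -0.2  0.4] grip 0.0 1.004997957469003
delta tool [ 0.0096 -0.051   0.1162] turn 0.0041 q7 -0.867
```

To row units: 0.03 m is 0.6, -0.026 m is -0.52, 0.004 rad / 2 = 0.002.

```bash
echo '{"x":[0.1, 0.092, 0, 0, 0, 0, 0, 0, 0], "y":[-0.5, -0.52, 0, 0, 0, 0, 0, 0, 0], "z":[0, 0, 0, 0.6, 0.6, 0.6, 0.52, 0, 0], "yaw":[0.002, 0, 0, 0, 0, 0, 0, 0, 0], "aperture":[1, 1, 1, 1, 1, 1, 1, 1, 1]}' | python3 nudge.py 30 | tail -1; python3 l.py 0.033
```

```text
grasp_force: 0.0
t 11.25 tcp [0.5462 0.2111 0.0327] rack xy 0.1408 0.4137 tilt [-0.0002  0.0001] F [0.6 0.8 0.3] grip 0.0 1.0014983013400334
delta tool [-0.0003 -0.0005 -0.0003] turn -0.0028 q7 -1.026
```

To row units: -0.0005 m is -0.01.

```bash
echo '{"x":[0, 0, 0, 0, 0, 0, 0], "y":[-0.01, 0, 0, 0, 0, 0, 0], "z":[0, 0, 0, 0, 0, 0, 0], "yaw":[0, 0, 0, 0, 0, 0, 0], "aperture":[0.75, 0.72, 0.7, 0.6, 0.5, 0.5, 0.5]}' | python3 nudge.py 30 | tail -1; python3 l.py 0.033
```

```text
grasp_force: 32.4
t 11.95 tcp [0.5462 0.2118 0.0339] rack xy 0.1409 0.4144 tilt [0.0021 0.0006] F [-1.2 -0.5  7.8] grip 32.422751784324646 0.7001727341812397
delta tool [-0.0009 -0.0004  0.0009] turn -0.0038 q7 -1.029
```

To row units: -0.05 m is -1, -0.03 m is -0.6.

```bash
echo '{"x":[0, 0, 0, 0, 0, 0], "y":[0, 0, 0, 0, 0, 0], "z":[-0.2, -0.6, -1, -1, 0, 0], "yaw":[0, 0, 0, 0, 0, 0], "aperture":[0.5, 0.5, 0.5, 0.5, 0.5, 0.5]}' | python3 nudge.py  | tail -1; python3 l.py 0.174
python3 - <<'E'
from m import *; from d import C,ax,ay
A=wc("w3")
for n,p in dict(tabR=(120,319),c4L=(120,421),c4L_left=(62,423),c4L_right=(187,420),tab_l=(52,320),tab_r=(190,318),c1=(120,96)).items():
    q=onplane(A,(215+p[0]/2,60+p[1]/2),.073)[:2]-C; print(n,(q@ax).round(4),(q@ay).round(4))
E
```

```text
grasp_force: 33.4
t 12.55 tcp [0.546  0.2113 0.174 ] rack xy 0.1407 0.414 tilt [0.0031 0.0006] F [-0.4  0.1 -2.5] grip 33.43238890171051 0.6978832776963574
delta tool [-0.0004 -0.0003  0.    ] turn -0.0042 q7 -0.927
tabR -0.0004 -0.0074
c4L -0.0006 -0.056
c4L_left -0.0271 -0.0571
c4L_right 0.0299 -0.0557
tab_l -0.0297 -0.0078
tab_r 0.0298 -0.007
c1 -0.0001 0.0866
```

To row units: -0.032 m is -0.64, -0.03 m is -0.6, -0.15 rad / 2 = -0.075.

```bash
echo '{"x":[0, 0, 0, -0.32, -0.64, -0.64, -0.64, -0.64, -0.64, -0.64, -0.64, -0.64, -0.64, -0.64, -0.64, -0.64, -0.6, -0.32, 0, 0], "y":[0, 0, 0, -0.1, -0.2, -0.2, -0.2, -0.2, -0.2, -0.2, -0.2, -0.2, -0.2, -0.2, -0.2, -0.2, -0.2, -0.1, 0, 0], "z":[0, 0, 0, 0, 0, 0, 0, 0, 0, 0, 0, 0, 0, 0, 0, 0, 0, 0, 0, 0], "yaw":[-0.075, -0.075, -0.071, 0, 0, 0, 0, 0, 0, 0, 0, 0, 0, 0, 0, 0, 0, 0, 0, 0], "aperture":[0.5, 0.5, 0.5, 0.5, 0.5, 0.5, 0.5, 0.5, 0.5, 0.5, 0.5, 0.5, 0.5, 0.5, 0.5, 0.5, 0.5, 0.5, 0.5, 0.5]}' | python3 nudge.py | tail -1; python3 d.py 0.0005 -0.03 0.1
```

```text
grasp_force: 33.3
t 14.55 tcp [ 0.5    -0.253   0.1717] rack xy -0.0022 -0.0302 tilt [-0.001   0.0013] F [ 0.  -0.  -0.9] grip 33.2896614074707 0.7028621593866832
delta tool [0.0001 0.0028 0.0717] turn -0.0055 q7 0.37
```

To row units: 0.02 m is 0.4, 0.0028 m is 0.056, -0.005 rad / 2 = -0.0025.

```bash
echo '{"x":[0, 0, 0, 0], "y":[0.056, 0, 0, 0], "z":[0.4, 0.4, 0, 0], "yaw":[-0.0025, 0, 0, 0], "aperture":[0.5, 0.5, 0.5, 0.5]}' | python3 nudge.py | tail -1; python3 d.py 0.0005 -0.03 0.037
python3 - <<'E'
from h import *
o=bot.get_obs(); im=bot.read_camera("wrist"); cv2.imwrite("pics/w6.png",im); np.save("w6.npy",np.r_[o["eef_pos"],o["tool_rot"]])
cv2.imwrite("pics/c6.png",cv2.resize(im[40:420,120:440],None,fx=1.55,fy=1.55,interpolation=cv2.INTER_CUBIC))
E
```

```text
grasp_force: 33.2
t 14.95 tcp [ 0.5034 -0.2517  0.1324] rack xy 0.0014 -0.0297 tilt [-0.0006  0.001 ] F [ 0.7 -0.7 -2. ] grip 33.18592607975006 0.699527985708531
delta tool [-0.0004 -0.0009  0.0954] turn 0.0024 q7 0.344
```

View pics/c6.png

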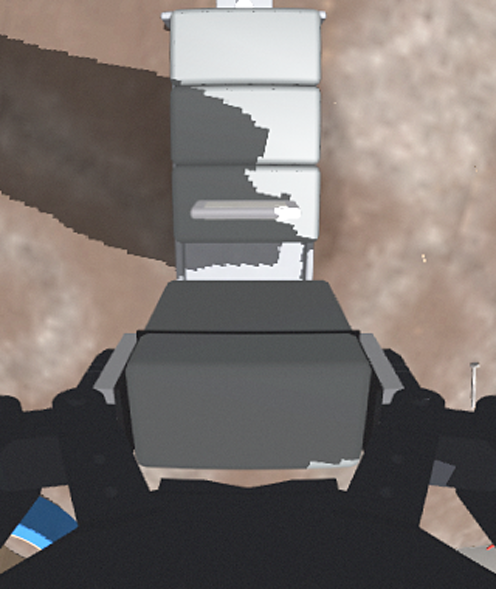

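The held case is square with the row. Its top spans crop rows 335–468 and its lower left edge is at row 281. I'll check its offset from the TCP.

```bash
python3 - <<'E'
from m import *; from d import C,ax,ay
A=wc("w6")
for n,p,z in (("topL",(250,335),.1705),("topR",(250,468),.1705),("botL",(250,281),.0985),("botLl",(178,281),.0985),("botLr",(330,281),.0985),("topLl",(135,336),.1705),("topLr",(357,335),.1705),("tabR",(250,242),.073)):
    q=onplane(A,(120+p[0]/1.55,40+p[1]/1.55),z)[:2]-C; print(n,(q@ax).round(4),(q@ay).round(4))
E
```

```text
topL 0.0016 -0.0068
topR 0.0017 -0.0446
botL 0.002 -0.0163
botLl -0.0245 -0.0164
botLr 0.0316 -0.0163
topLl -0.0247 -0.0074
topLr 0.026 -0.0071
tabR 0.0021 -0.0075
```

The held case is centred at rack y ≈ −0.031 to within about 2 mm, in a gap centred at −0.0318 with 8 mm to spare on each side. I'll descend to above the lips.

To row units: 0.03 m is 0.6, -0.0014 m is -0.028, 0.002 rad / 2 = 0.001.

```bash
echo '{"x":[0, 0, 0, 0, 0, 0, 0], "y":[-0.028, 0, 0, 0, 0, 0, 0], "z":[0, 0.4, 0.6, 0.4, 0.1, 0, 0], "yaw":[0.001, 0, 0, 0, 0, 0, 0], "aperture":[0.5, 0.5, 0.5, 0.5, 0.5, 0.5, 0.5]}' | python3 nudge.py | tail -1; python3 d.py 0.000 -0.031 0.038
```

```text
grasp_force: 33.2
t 15.7 tcp [ 0.5029 -0.254   0.0587] rack xy 0.0004 -0.0318 tilt [ 0.002  -0.0008] F [-0.9 -0.6 -0.9] grip 33.23691666126251 0.6963245157772605
delta tool [ 0.0008 -0.0004  0.0207] turn -0.0016 q7 0.285
```

To row units: 0.006 m is 0.12, 0.004 m is 0.08.

```bash
echo '{"x":[0, 0, 0, 0, 0, 0], "y":[0, 0, 0, 0, 0, 0], "z":[0.12, 0.12, 0.08, 0.04, 0, 0], "yaw":[0, 0, 0, 0, 0, 0], "aperture":[0.5, 0.5, 0.5, 0.5, 0.5, 0.5]}' | python3 nudge.py | tail -1; python3 d.py 0.000 -0.031 0.038
```

```text
grasp_force: 33.2
t 16.3 tcp [ 0.5019 -0.2537  0.0393] rack xy -0.0005 -0.0313 tilt [0. 0.] F [-0.   0.3 -0.8] grip 33.2383918762207 0.6947683389622116
delta tool [0.0003 0.0005 0.0013] turn -0.0015 q7 0.27
```

To row units: 0.001 m is 0.02.

```bash
for i in 1; do echo '{"x":[0, 0, 0], "y":[0, 0, 0], "z":[0.02, 0, 0], "yaw":[0, 0, 0], "aperture":[0.5, 0.5, 0.5]}' | python3 nudge.py | tail -3; python3 d.py 0.000 -0.031 0.038; done
```

```text
contact_force: [0.6, 0.0, -0.4]
gripper_width: 0.698
grasp_force: 33.2
t 16.6 tcp [ 0.5019 -0.2537  0.0384] rack xy -0.0005 -0.0313 tilt [ 0.0001 -0.    ] F [ 0.6  0.  -0.4] grip 33.23902666568756 0.6978445152923446
delta tool [0.0003 0.0005 0.0004] turn -0.0015 q7 0.269
```

```bash
echo '{"x":[0, 0, 0], "y":[0, 0, 0], "z":[0.02, 0, 0], "yaw":[0, 0, 0], "aperture":[0.5, 0.5, 0.5]}' | python3 nudge.py | tail -3; python3 d.py 0.000 -0.031 0.038
```

```text
contact_force: [-2.3, -0.7, 5.6]
gripper_width: 0.696
grasp_force: 34.0
t 16.9 tcp [ 0.502  -0.2538  0.038 ] rack xy -0.0004 -0.0315 tilt [ 0.0003 -0.0005] F [-2.3 -0.7  5.6] grip 33.973116874694824 0.6964445127851936
delta tool [ 0.0005  0.0004 -0.    ] turn -0.0016 q7 0.268
```

Contact is at TCP z 0.038, exactly as expected. I'll settle it slightly, release gradually, then rise and look.

To row units: -0.05 m is -1, 0.0005 m is 0.01.

```bash
echo '{"x":[0, 0, 0, 0, 0, 0, 0, 0, 0, 0, 0, -0.6, -0.4, 0], "y":[0, 0, 0, 0, 0, 0, 0, 0, 0, 0, 0, 0, 0, 0], "z":[0.01, 0, 0, 0, 0, 0, 0, -0.4, -0.8, -1, -0.8, 0, 0, 0], "yaw":[0, 0, 0, 0, 0, 0, 0, 0, 0, 0, 0, 0, 0, 0], "aperture":[0.5, 0.6, 0.72, 0.78, 0.9, 1, 1, 1, 1, 1, 1, 1, 1, 1]}' | python3 nudge.py 20 | tail -3
python3 - <<'E'
from h import *
o=bot.get_obs(); im=bot.read_camera("wrist"); cv2.imwrite("pics/w7.png",im); np.save("w7.npy",np.r_[o["eef_pos"],o["tool_rot"]])
print(o["t"],o["eef_pos"]); s=bot.read_camera("scene"); cv2.imwrite("pics/s7.png",s); cv2.imwrite("pics/t7.png",bot.read_camera("top"))
cv2.imwrite("pics/c7.png",np.hstack([cv2.resize(im[10:270,190:370],None,fx=2.2,fy=2.2,interpolation=cv2.INTER_CUBIC),cv2.resize(s[130:250,265:365],None,fx=3.8,fy=4.7666,interpolation=cv2.INTER_CUBIC)[:572]]))
E
```

```text
contact_force: [-0.0, -1.1, 0.3]
gripper_width: 0.997
grasp_force: 0.0
18.3 [ 0.51201421 -0.30613856  0.18700242]
```

View pics/c7.png

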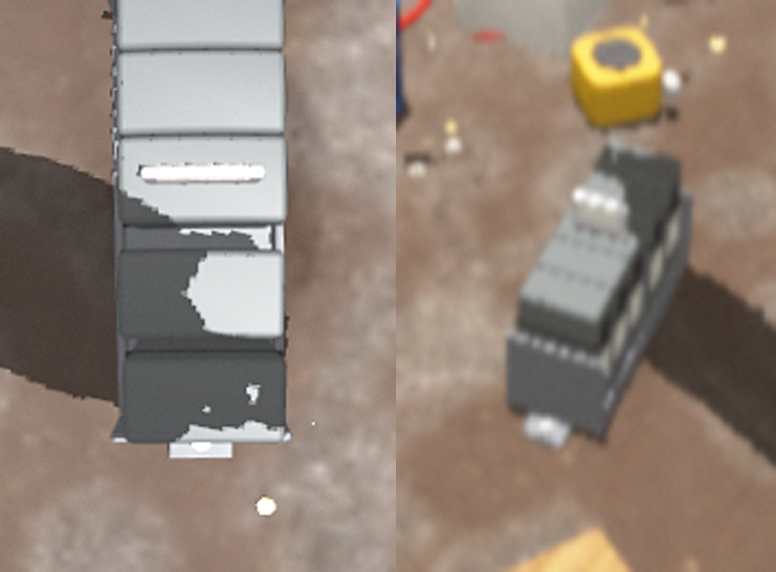

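The wrist crop shows the loose case at rows 251–338, upright and square. It sits between the tab case (right edge at row 223) and the right-hand neighbour (row 350), with clear gaps on both sides. All cases are standing and the surroundings are unmoved, so I'm handing in.

```bash
python3 -c "
from station import bot
print(bot.hand_in())"
```

```text
the job is handed in; nothing more can be done
None
```

The loose case stands upright on the rack floor, square in the row between the tab case and its former right-hand neighbour; the job was handed in at about 18.4 s of the 58 s, and the judge's result was not shown.

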